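# Stack the next spot plate on a separator sheet

### The arm

A 6-joint arm with a two-finger parallel gripper is mounted at the origin on the work surface. World frame = base frame: x ahead of the robot, y to its left, z up, the work surface at z = 0. Lengths are in mm, angles in rad, forces in N, time in s.
With the tool pointing down it reaches from about 350 to 775 mm from the base axis. Payload 7.3 kg.
Tool frame: the origin (TCP) lies at the very end of the fingers, on their centre line; the grasp point (between the pads) lies 19 mm behind it (bot.grip_point_offset is the distance from the TCP to the grasp point, in mm); z points along the fingers, y is the line along which they close (so a half turn about z gives the same grasp; the last joint's range is limited). The gripper opens to 92 mm and grips with 3 to 60 N. Pads are 19 mm wide; open, the fingers measure 130 mm over their backs; the gripper's body (75 mm by 190 mm) begins 47 mm behind the grasp point.
Start: joints at [1.007, 0.342, 1.524, -0, 1.275, -0.146], TCP at [213.007, 479.867, 226.741] pointing down, gripper open.
Joint ranges: [-2.53, 2.53], [-0.77, 2.02], [0.04, 2.7], [-1, 4.14], [0.28, 2.66], [-3.11, 3.11]. Speed limits (rad/s): [2.57, 2.57, 3.14, 3.14, 3.14, 3.14].

### API

Orientations are given as [roll, pitch, yaw] about the fixed x, y, z axes, in that order (R = Rz(yaw) Ry(pitch) Rx(roll)).
In Python, from plant import bot gives the robot as it stands. The module is installed in compiled form; this text tells all that it offers.
- The arm moves only by the shell command python3 -m jog 'ROWS' [OPENING]. ROWS is JSON, a list of rows, each a list of 6 numbers: the shift along the tool's x, y, z in mm, then the turn, a rotation vector about the tool's x, y, z in rad. In form: [[dx, dy, dz, rx, ry, rz], ...]. A call has 1 to 12 rows; each row shifts and turns the commanded pose from where the row before left it, along the tool's axes as they then stand; what a row does not reach is not made up. A row lasts 1/10 s, in which the tool goes at most 50 mm and 8.59 degrees, less where a joint would pass 70% of its speed; a pose out of reach is approached as far as the arm can. A call with a gripper value outside its range is refused whole. OPENING is the opening in per cent of the stroke, from 0 (shut) to 100 (fully open), set as the call begins (- or left out, the last holds). The fingers move at their own pace and stop on an object; the grip force is fixed at half the most. Time passes only in rows, so rows that do not move let the fingers close. It gives the time, the measured TCP pose, the force, the opening and the grip force at its end, in the units of the state.
- bot.get_obs(): the state, without advancing time (a new reading comes with each control period).
- bot.capture(name): name is "side" or "top"; returns the picture (384x512x3 uint8, red, green, blue); there is no depth.
- bot.camera_model(name): a dict with "fx", "fy", "cx", "cy" (pixels), "position" and "orientation" of the camera in the world. Camera axes: x right, y down, z forward; pixel columns grow to the right and rows downward; lengths in mm; the calibration is good to about 2 mm. A picture is of the moment at which its call begins. camera_model takes no time and is no camera call.
- bot.close_job(): hands the job in; it is judged then, once.
Trained networks look in the newest picture that a camera, given by its name, has taken for a name from the list of things; names that differ only in an ending like _2 or _b are one class to them, and where a whole thing is asked for, a point or a joint stands for the part that bears it (a point fixed in the world has none). Each returns a list of dicts, best first, with "p" (0 to 1); they miss things now and then, are a little off and sometimes report something else, mostly with a low value. They report only what shows in the picture. A call takes as long as a camera call. They do not tell look-alikes from the thing itself.
- bot.outline_of(target, camera): "mask" (384x512 bool, what is visible of it) and "pixel" ([column, row] in pixels, amid what is visible of it).
The state is a dict: "time": time; "joint_positions": joint angles; "dq": joint speeds; "tau": joint torques, N m; "tool_pos": TCP position; "tcp_rot": TCP orientation; "contact_force": force on the tool from outside, world axes, zero at the start; "moment": the same for the moment, N m; "grip_width": finger opening in mm; "finger_force": force on a finger pad.
Only numpy, scipy, OpenCV 4.12 (cv2) and the standard library are available. Lean on these libraries where they do the work, as an engineer would, in place of code of your own. Each camera call takes 0.05 s, during which the arm holds its last target. There are 200 camera calls.

### The job

First slide the loose separator sheet along its stand, over the plate lying there, until it is fully home against the end stop. Next push the spot plate in the chute down the slope until it rests against the chute's stop, and then lift it from there, set it lying flat, wells up, lengthwise and square on the sheet, slide it up against the stand's end stop, and let go. Leave the lower plate and the sheet in place beneath it, do not turn a plate over or knock the other labware out of place.

Things in the scene. Friction and masses are not known exactly. Their poses are not given: they have to be found in the camera images.
- stand: Fixed grey stacking stand, 245 x 94 mm. Origin on the bench, mid-length; +x from the ledge (nearer the robot) to the dark end stop. Ledge: x -122 to 18, top at z 28.5 mm. Then a pocket with the lower plate (top at z 28), to the end stop: face at x 110, top at z 46. Rails all along both sides guide the sheet: y 40.5 to 46.5 mm, tops at z 33.5
- stand_home (a point): Home of the next plate's centre: where it is once flat on the sheet and against the end stop. At x 65, y 0, z 42 mm of the stand (axes as the stand); the sheet's top is then 10 mm below this point
- lower_plate_mid (a point): Lower plate, already in the stand's pocket: 90 x 62 x 20 mm (x, y, z) white porcelain spot plate, six shallow wells in its top, 0.2 to 0.4 kg. Point: its centre; x along its long side, z out of its top
- sheet_lip (a point): Separator sheet, loose, grey anodised aluminium, 136 x 76 x 4 mm, 0.1 to 0.2 kg, on the stand's ledge. A full-width lip, 4 mm thick, stands 12 mm above its top along its rear edge. Point: lip's rear face (away from the end stop), mid-width, 10 mm above the underside; +x to the front edge 136 mm ahead. Home (front edge at the end stop): point at x -26 of the stand, 46 mm behind the home plate's rear face
- chute_deck: Fixed steel chute falling 14 degrees (0.244 rad) away from the robot. Origin on the deck surface, midway across, under the centre of a plate at rest at the stop, 35 mm above the bench; +x downhill, z normal. Deck: x -155 to 53, 56 mm wide. Stop: face at x 45, 17 mm high. Side walls 24 mm high, y 33.5 to 37.5, only at x -155 to -35; open below them for gripping, open at the top end
- next_plate_mid (a point): Next plate. Starts in the upper chute between the walls, 75 mm uphill of its rest at the stop; friction holds it, it moves only as far as it is pushed. 90 x 62 x 20 mm (x, y, z) white porcelain spot plate, six shallow wells in its top, 0.2 to 0.4 kg. Point: its centre; x along its long side, z out of its top
- cork_ring: bystander: empty cork flask ring, 84 mm across, 28 mm high; origin at the centre of its underside
- dish: bystander: small white porcelain bowl, 80 mm across, 45 mm high; origin at the centre of its underside
- flask: bystander: round flask fixed in a wooden ring base 100 mm across, 168 mm high; origin at the centre of its underside
- beaker: bystander: glass beaker, 70 mm across, 90 mm high; origin at the centre of its underside
Things that resemble listed ones, but are neither listed nor needed, are in the scene too. There is more than one size of the part that bears sheet_lip; the job needs the middle-sized.

How it is judged (in metres and radians):
On the way, in this order (a step that is already met when the one before it is completed fails the run):
1. the separator sheet lies over the lower plate, home against the stand's end stop (x of sheet_lip in the frame of stand between -0.03 and -0.022 m and y of sheet_lip in the frame of stand between -0.006 and 0.006 m and z of sheet_lip in the frame of stand between 0.035 and 0.042 m and angle between the x axis of sheet_lip and the x axis of stand, either way round below 0.08 rad and angle between sheet_lip's own z axis and vertical below 0.05 rad), for 0.2 s.
2. the next plate rests against the chute's stop (x of next_plate_mid in the frame of chute_deck between -0.004 and 0.004 m and y of next_plate_mid in the frame of chute_deck between -0.008 and 0.008 m and z of next_plate_mid in the frame of chute_deck between 0.007 and 0.013 m and angle between the x axis of next_plate_mid and the x axis of chute_deck, either way round below 0.12 rad), for 0.2 s.
3. the next plate lies on the separator sheet (all of step 1 and y of next_plate_mid in the frame of stand between -0.007 and 0.007 m and z of next_plate_mid in the frame of stand between 0.039 and 0.045 m and angle between the x axis of next_plate_mid and the x axis of stand, either way round below 0.1 rad and angle between next_plate_mid's own z axis and vertical below 0.06 rad and x of next_plate_mid in the frame of stand between 0.035 and 0.069 m), for 0.2 s.
At the end, for the whole second after the job is handed in: Lower plate still in its pocket (4 mm); sheet flat on it, front edge within 4 mm of the end stop, centred to 6 mm; next plate flat on the sheet, wells up, within 4 mm of the end stop, centred to 7 mm (not overhanging the sheet), lengthwise to 0.1 rad; all at rest (all of step 1 and x of lower_plate_mid in the frame of stand between 0.06 and 0.068 m and z of lower_plate_mid in the frame of stand between 0.015 and 0.021 m and y of next_plate_mid in the frame of stand between -0.007 and 0.007 m and z of next_plate_mid in the frame of stand between 0.039 and 0.045 m and angle between the x axis of next_plate_mid and the x axis of stand, either way round below 0.1 rad and angle between next_plate_mid's own z axis and vertical below 0.06 rad and x of next_plate_mid in the frame of stand between 0.061 and 0.069 m and linear speed of each of next_plate, sheet below 0.02 m/s); the robot touches nothing.
It fails at once if another piece of labware is shifted by more than 30 mm (distance of any of cork_ring, dish, flask, beaker from where it was at the start of the episode above 0.03 m).
It fails at once if a plate is tipped up by more than 60 degrees (angle between any of next_plate_mid, lower_plate_mid's own z axis and vertical above 1.05 rad).
It also fails if it takes over 59 s, if anything falls off the work surface, if the arm or the gripper's body presses on something with over 40 N, if the wrist force passes 120 N, or if a joint passes its speed limit or range.

## Working session

There is one attempt and no reset: what is moved stays moved. The work goes in short steps, Python scripts to look and compute and a shell command to move; the robot and the scene stay as the last step left them, time stands still between calls to the robot, and variables do not carry over. Pictures are saved under pics/ and viewed, at most 10 in all, crops included, and the job is handed in when it is done.

```bash
mkdir -p pics; cat > h.py <<'E'
import numpy as np, cv2
from scipy.spatial.transform import Rotation as R
from plant import bot
def cam(n):
    m=bot.camera_model(n); o=np.array(m["orientation"],float)
    Rm=R.from_euler('xyz',o).as_matrix() if o.size==3 else (R.from_quat(o).as_matrix() if o.size==4 else o.reshape(3,3))
    return m,Rm,np.array(m["position"],float)
def proj(n,P):
    m,Rm,t=cam(n); c=(np.atleast_2d(P)-t)@Rm
    return np.c_[m["fx"]*c[:,0]/c[:,2]+m["cx"], m["fy"]*c[:,1]/c[:,2]+m["cy"]]
def ray(n,px,z):
    m,Rm,t=cam(n); px=np.atleast_2d(px).astype(float)
    d=np.c_[(px[:,0]-m["cx"])/m["fx"],(px[:,1]-m["cy"])/m["fy"],np.ones(len(px))]@Rm.T
    return t+d*((z-t[2])/d[:,2])[:,None]
def save(n,name):
    im=bot.capture(n); cv2.imwrite(name,cv2.cvtColor(im,cv2.COLOR_RGB2BGR)); return im
E
python3 - <<'E'
from h import *
ims=[]
for n in("top","side"):
    ims.append(save(n,f"pics/{n}0.png"))
    print(n,bot.camera_model(n))
    for t in("stand","lower_plate_mid","sheet_lip","chute_deck","next_plate_mid","cork_ring","dish","flask","beaker"):
        for d in bot.outline_of(t,n)[:4]:
            mk=d["mask"].astype(np.uint8); r=cv2.minAreaRect(cv2.findNonZero(mk)) if mk.any() else None
            print(n,t,round(d["p"],2),np.round(d["pixel"]),mk.sum(),np.round(cv2.boxPoints(r)).astype(int).tolist())
cv2.imwrite("pics/top0b.png",cv2.resize(cv2.cvtColor(ims[0],cv2.COLOR_RGB2BGR),(800,600),interpolation=cv2.INTER_CUBIC))
cv2.imwrite("pics/side0b.png",cv2.resize(cv2.cvtColor(ims[1],cv2.COLOR_RGB2BGR),(800,600),interpolation=cv2.INTER_CUBIC))
print(bot.get_obs())
E
```

```text
top {'fx': 419.60747919916963, 'fy': 419.60747919916963, 'cx': 260.0944323972438, 'cy': 189.95022970432115, 'position': array([ 431.37076722,  -15.38085429, 1342.23664862]), 'orientation': array([-3.08307835e+00, -2.14728192e-03, -1.57834808e+00])}
top stand 0.88 [301. 172.] 816 [[294, 206], [297, 127], [328, 129], [325, 207]]
top sheet_lip 0.96 [361. 149.] 499 [[346, 156], [348, 139], [378, 141], [376, 159]]
top sheet_lip 0.92 [310. 176.] 1088 [[298, 154], [324, 154], [324, 197], [298, 197]]
top sheet_lip 0.63 [312. 259.] 2162 [[284, 281], [307, 222], [340, 235], [317, 294]]
top chute_deck 0.75 [203. 160.] 934 [[187, 132], [214, 132], [214, 199], [187, 199]]
top next_plate_mid 0.94 [199. 170.] 592 [[189, 157], [210, 157], [210, 186], [189, 186]]
top cork_ring 0.93 [260. 215.] 318 [[242, 220], [242, 195], [267, 195], [267, 220]]
top dish 0.73 [253. 137.] 484 [[240, 129], [264, 129], [264, 153], [240, 153]]
top flask 0.91 [393. 210.] 911 [[370, 212], [393, 189], [416, 212], [393, 235]]
top beaker 0.79 [118. 219.] 552 [[106, 208], [135, 208], [135, 230], [106, 230]]
side {'fx': 435.320
[... 1416 characters left out ...]
: 1.0, 'joint_positions': array([ 1.00698423e+00,  3.41958602e-01,  1.52412258e+00,  7.37014837e-06,
        1.27539562e+00, -1.46028654e-01]), 'dq': array([-7.60447968e-05,  1.71054139e-05,  1.42575050e-03, -1.21732581e-03,
        3.09192861e-05,  2.19865777e-03]), 'tau': array([ 2.52658174e-04, -4.31125081e+01, -2.44482440e+01,  7.18226633e-02,
        4.82406258e-02, -2.20687554e-06]), 'tool_pos': array([213.00785064, 479.85734839, 226.75411519]), 'tcp_rot': array([3.14147701e+00, 9.88071831e-06, 2.72380707e+00]), 'contact_force': array([-0.38187353, -0.61074476,  0.61940467]), 'moment': array([ 0.00984798, -0.01534292, -0.02698514]), 'finger_force': 0.0, 'grip_width': 91.57559946457226}
```

View pics/top0b.png

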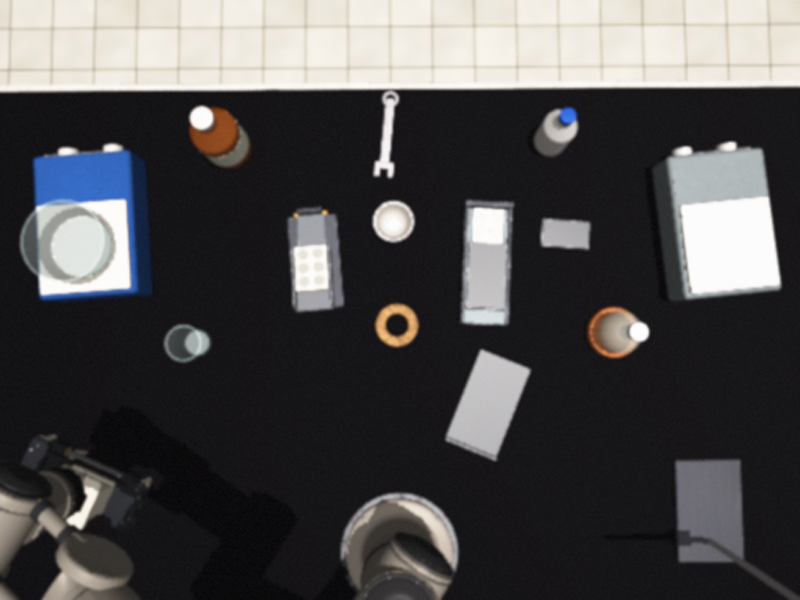

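View pics/side0b.png

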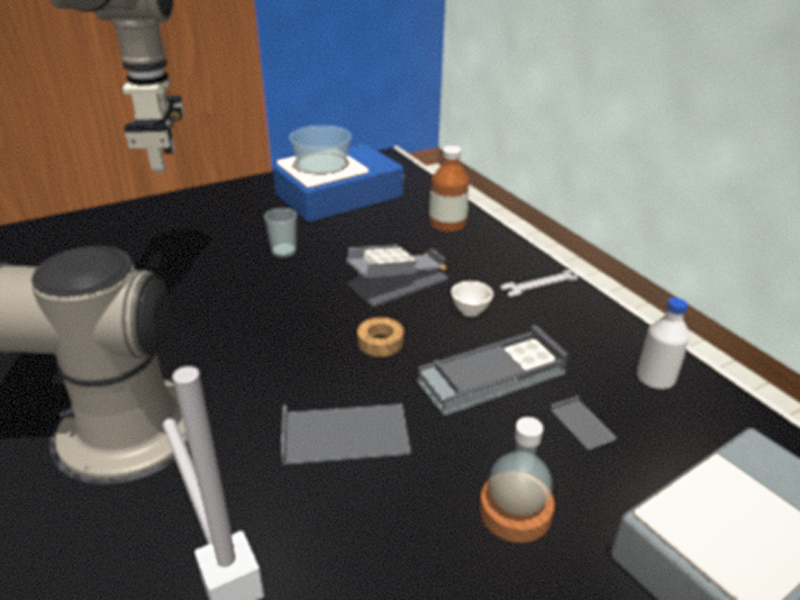

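Top view (800x600): sheet candidates are the small one (565,234), the one on the stand (487,270) and the large one (488,405). The description picks the middle-sized, on the stand. The chute with the next plate is at (315,262). Next is the close crop.

```bash
python3 - <<'E'
from h import *
im=cv2.imread("pics/top0.png")
c=im[125:215,180:335]
c=cv2.resize(c,None,fx=5,fy=5,interpolation=cv2.INTER_CUBIC)
c=cv2.convertScaleAbs(c,alpha=1.5,beta=20)
for i in range(0,155,20): cv2.putText(c,str(180+i),(i*5,10),0,.35,(0,255,255),1); c[:6,i*5]=(0,255,255)
for i in range(5,90,20): cv2.putText(c,str(125+i),(0,i*5),0,.35,(0,255,255),1)
cv2.imwrite("pics/crop1.png",c)
im=cv2.imread("pics/side0.png")
c=im[150:272,215:375]
c=cv2.resize(c,None,fx=4.9,fy=4.9,interpolation=cv2.INTER_CUBIC)
cv2.imwrite("pics/crop2.png",cv2.convertScaleAbs(c,alpha=1.5,beta=20))
E
```

```text
(no output)
```

View pics/crop1.png

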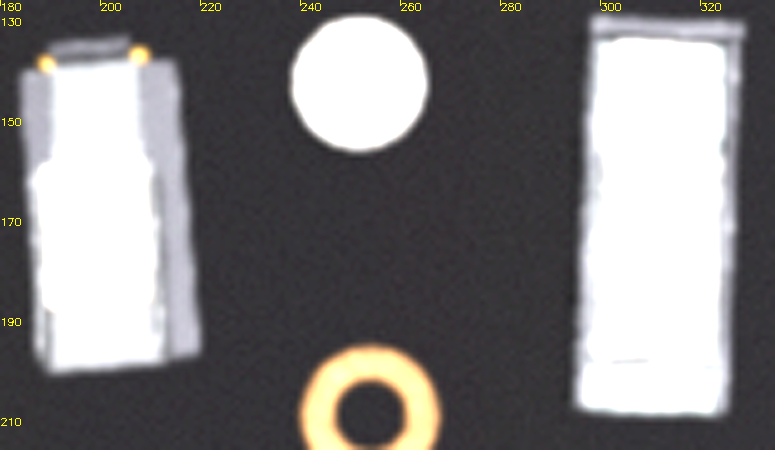

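View pics/crop2.png

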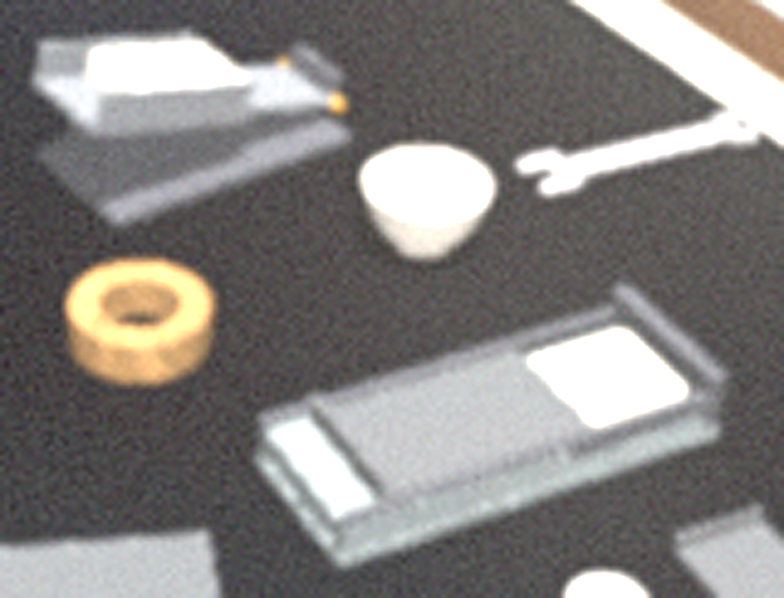

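```bash
cat > fit.py <<'E'
from h import *
from scipy.optimize import least_squares
def T(p,P,z0=0,pitch=0):
    P=np.array(P,float)
    return P@ (R.from_euler('z',p[2])*R.from_euler('y',pitch)).as_matrix().T+[p[0],p[1],z0]
S={"top":[((-122.5,46.5,33.5),(294.8,206.6)),((-122.5,-46.5,33.5),(325.2,207.6)),((122.5,47,46),(298.4,128.4)),((122.5,-47,46),(329.2,129.4))],
"side":[((-122.5,46.5,33.5),(268.5,234.7)),((-122.5,-46.5,33.5),(283.4,258.2)),((122.5,47,46),(341.8,207.8)),((122.5,-47,46),(363,227.5)),((-122.5,-47,0),(285.4,265.7)),((122.5,-47,0),(361.9,239.2))]}
C={"top":[((-30,31,20),(187.6,157.4)),((-30,-31,20),(210,157))],"side":[((-30,31,20),(253.8,157.3)),((-30,-31,20),(265,166.3)),((-120,31,20),(233,158.2))]}
def fit(D,p0,z0,pitch):
    f=lambda p:np.concatenate([(proj(n,T(p,[a for a,_ in D[n]],z0,pitch))-[b for _,b in D[n]]).ravel() for n in D])
    r=least_squares(f,p0,loss="soft_l1"); return r.x,np.round(f(r.x).reshape(-1,2),1)
if __name__=="__main__":
    s,e=fit(S,[550,-150,0],0,0); print("stand",s,e.tolist())
    c,e=fit(C,[620,170,0],35,.244); print("chute",c,e.tolist())
    outs=[]
    for n,(x0,y0,w,h) in {"top":(180,120,155,95),"side":(210,145,160,125)}.items():
        k=4.5; im=cv2.imread(f"pics/{n}0.png")[y0:y0+h,x0:x0+w]; im=cv2.resize(im,None,fx=k,fy=k,interpolation=cv2.INTER_CUBIC)
        def poly(P,col): cv2.polylines(im,[np.int32(((proj(n,P)+.5-[x0,y0])*k)*8)],True,col,1,cv2.LINE_AA,3)
        q=lambda x0,x1,y,z:[(x0,y,z),(x1,y,z),(x1,-y,z),(x0,-y,z)]
        poly(T(s,q(-122.5,110,46.5,33.5)),(0,255,0)); poly(T(s,q(110,122.5,47,46)),(0,0,255)); poly(T(s,q(19,109,31,28)),(255,0,0)); 
        poly(T(s,q(-122,-118,38,44.5)),(255,0,255))
        poly(T(c,q(-120,-30,31,20),35,.244),(0,255,0)); poly(T(c,q(-155,53,28,0),35,.244),(0,0,255)); poly(T(c,q(-155,-35,37.5,24),35,.244),(255,255,0)); poly(T(c,q(45,53,28,17),35,.244),(255,0,255))
        cv2.imwrite(f"pics/ov_{n}.png",im)
    a,b=[cv2.imread(f"pics/ov_{n}.png") for n in("top","side")]
    cv2.imwrite("pics/ov.png",cv2.resize(np.vstack([np.pad(i,((0,0),(0,730-i.shape[1]),(0,0))) for i in(a,b)]),None,fx=.6,fy=.6) if 0 else a)
E
python3 fit.py
```

```text
stand [ 5.76951990e+02 -1.82743529e+02 -5.11003356e-02] [[1.1, -0.6], [0.5, -0.3], [0.7, -0.9], [0.0, -0.6], [-2.1, 0.4], [0.2, -1.7], [0.5, -0.0], [-0.1, -1.2], [-2.4, 0.7], [-1.5, 0.2]]
chute [6.33383091e+02 1.71203748e+02 2.34617994e-02] [[0.5, -0.1], [-1.7, -0.3], [1.3, 0.7], [-0.1, 0.1], [-1.3, 0.6]]
```

View pics/ov_top.png

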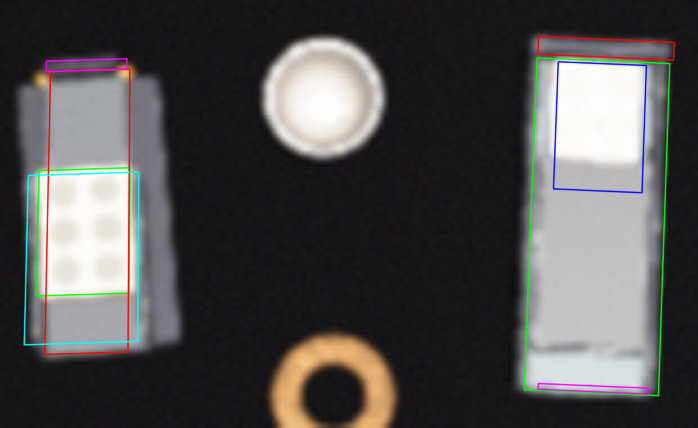

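View pics/ov_side.png

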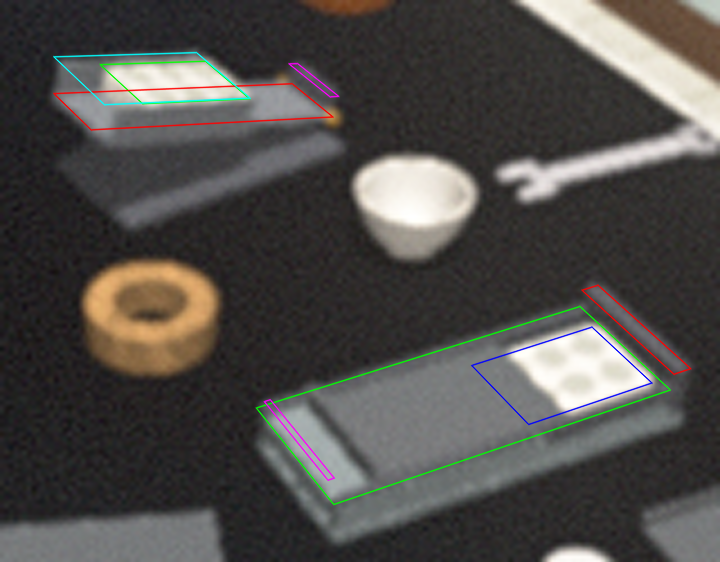

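```bash
python3 - <<'E'
from h import *
im=cv2.cvtColor(cv2.imread("pics/top0.png"),cv2.COLOR_BGR2GRAY)
for y in (138,142,146,150,154,158,162,166,172,178,182,186,188,190,192,194,196,198): print(y,im[y,181:222].tolist())
print("stand")
for y in (128,130,132,136,150,165,180,195,200,205): print(y,im[y,292:332].tolist())
print('cols'); 
for x in (195,200,205,300,311,321): print(x,im[126:146,x].tolist(),im[150:162,x].tolist(),im[182:211,x].tolist())
E
```

```text
138 [22, 20, 25, 31, 42, 51, 78, 135, 175, 165, 136, 125, 128, 131, 137, 137, 137, 139, 146, 151, 155, 158, 158, 158, 159, 157, 144, 123, 116, 113, 112, 110, 106, 87, 51, 27, 21, 23, 24, 22, 23]
142 [20, 21, 40, 77, 104, 109, 111, 109, 115, 135, 158, 164, 166, 165, 166, 164, 165, 167, 166, 164, 164, 165, 165, 166, 165, 162, 144, 122, 118, 116, 117, 118, 120, 119, 93, 47, 25, 21, 23, 24, 21]
146 [22, 22, 38, 76, 106, 112, 113, 113, 118, 138, 159, 165, 165, 167, 165, 166, 166, 164, 165, 166, 166, 166, 166, 166, 165, 161, 148, 130, 121, 118, 117, 118, 121, 116, 92, 46, 22, 19, 22, 23, 23]
150 [21, 21, 34, 65, 98, 110, 113, 113, 115, 135, 158, 165, 164, 165, 166, 165, 165, 165, 165, 165, 166, 167, 166, 166, 165, 164, 151, 132, 122, 119, 121, 121, 119, 116, 94, 57, 28, 23, 22, 22, 22]
154 [20, 21, 24, 46, 81, 106, 114, 117, 122, 148, 168, 168, 165, 166, 166, 165, 165, 164, 165, 166, 165, 166, 166, 166, 166, 166, 164, 150, 127, 121, 119, 117, 121, 120, 117, 92, 47, 26, 23, 22, 18]
158 [20, 21, 23, 37, 75, 111, 138, 187, 229, 236, 237, 234, 234, 237, 239, 243, 246, 248, 249, 249, 248, 245, 
[... 5461 characters left out ...]
195, 198, 200, 199, 193, 169, 183, 213, 221, 221, 222, 221, 219, 200, 151, 85, 38, 21, 24]
311 [25, 27, 53, 96, 117, 108, 113, 194, 245, 252, 252, 252, 252, 251, 251, 252, 253, 253, 253, 252] [253, 253, 253, 252, 246, 227, 197, 184, 185, 185, 186, 186] [192, 195, 193, 194, 194, 195, 196, 195, 195, 196, 197, 197, 196, 192, 182, 187, 204, 215, 221, 222, 221, 221, 222, 218, 198, 140, 63, 25, 22]
321 [21, 24, 46, 93, 123, 127, 102, 127, 225, 247, 248, 248, 247, 247, 247, 247, 246, 244, 242, 242] [240, 240, 240, 239, 236, 221, 193, 184, 185, 184, 187, 185] [195, 194, 192, 193, 194, 194, 195, 194, 194, 195, 194, 194, 193, 194, 191, 172, 152, 179, 210, 215, 216, 215, 215, 215, 199, 148, 73, 29, 23]
```

```bash
cat > fit2.py <<'E'
from h import *
from scipy.optimize import least_squares
def loc(n,px,p,z0,pitch,h):
    m,Rm,t=cam(n); d=Rm@[(px[0]-m["cx"])/m["fx"],(px[1]-m["cy"])/m["fy"],1]
    F=(R.from_euler('z',p[2])*R.from_euler('y',pitch)).as_matrix(); a=F.T@(t-[p[0],p[1],z0]); b=F.T@d
    return a+b*(h-a[2])/b[2]
# (pixel, axis, value, height)
ST=[((298,136),1,47,0),((296.4,150),1,47,0),((296.3,165),1,47,0),((295.3,180),1,47,0),((294.8,195),1,47,0),((294.6,205),1,47,0),
((327.7,136),1,-46.5,33.5),((327,150),1,-46.5,33.5),((326.8,165),1,-46.5,33.5),((326,180),1,-46.5,33.5),((325.9,195),1,-46.5,33.5),((325.5,205),1,-46.5,33.5),
((311,133.1),0,109,28),((321,133.6),0,109,28),((300,206),0,-122.5,28.5),((311,206.9),0,-122.5,28.5),((321,207.2),0,-122.5,28.5),((300,127.6),0,122.5,46),((311,128.2),0,122.5,46),((321,128.2),0,122.5,46)]
CH=[((190,142),1,28,0),((190,150),1,28,0),((207,142),1,-28,0),((207.8,150),1,-28,0),((195,198.3),0,-155,0),((200,198),0,-155,0),((205,197.2),0,-155,0)]
PL=[((187.7,158),1,31,10),((188.3,172),1,31,10),((188.4,182),1,31,10),((209,158),1,-31,10),((209.7,172),1,-31,10),((210,182),1,-31,10),
((195,156.8),0,45,10),((200,156.3),0,45,10),((205,156.2),0,45,10),((195,185.7),0,-45,10),((200,185.3),0,-45,10),((205,184.7),0,-45,10)]
def fit(D,p0,z0,pitch,n="top"):
    f=lambda p:[loc(n,a,p,z0,pitch,h)[k]-v for a,k,v,h in D]
    r=least_squares(f,p0,loss="soft_l1",f_scale=2); return r.x,np.round(f(r.x),1)
s,e=fit(ST,[577,-180,0],0,0); print("stand",s.round(3),e.tolist())
c,e=fit(CH,[633,171,0],35,.244); print("chute",c.round(3),e.tolist())
c0=np.array([0,0,0])
zp=35+75*np.sin(.244)+10*np.cos(.244)
p,e=fit(PL,[560,170,0],zp,.244); print("plate centre",p.round(3),zp,e.tolist())
F=(R.from_euler('z',p[2])*R.from_euler('y',.244)).as_matrix(); print("chute origin from plate",np.array([p[0],p[1],zp])+F@[75,0,-10])
print("sheet front",[loc("top",q,s,0,0,32.5).round(1).tolist() for q in((311,155.3),(321,155.3))],"lip",[loc("top",q,s,0,0,44.5).round(1).tolist() for q in((300,197),(311,196.2),(321,198))])
print("side lip rear top",[loc("side",q,s,0,0,44.5).round(1).tolist() for q in((278.2,231.1),(291.6,249.9))])
E
python3 fit2.py
```

```text
stand [ 5.77278e+02 -1.81562e+02 -5.10000e-02] [-2.6, 0.8, -0.8, 0.6, 0.3, -0.3, 0.3, 0.9, -0.1, 0.8, -0.5, -0.3, 0.8, 0.6, 0.5, -0.8, -0.4, -0.5, -0.8, 0.5]
chute [6.33406e+02 1.72147e+02 8.90000e-02] [-1.3, -0.1, 1.1, 0.2, 0.0, -0.5, 0.5]
plate centre [5.63059e+02 1.66778e+02 8.00000e-02] 62.822748937919016 [1.5, 1.2, 2.0, -1.8, -1.7, -1.0, 1.7, 1.9, 0.8, -1.6, -1.7, -1.2]
chute origin from plate [633.19962715 172.36592691  35.        ]
sheet front [[38.5, 4.0, 32.5], [39.9, -27.4, 32.5]] lip [[-94.6, 34.7, 44.5], [-90.6, 0.7, 44.5], [-94.8, -30.4, 44.5]]
side lip rear top [[-93.2, 34.6, 44.5], [-98.8, -45.4, 44.5]]
```

```bash
cat > go.py <<'E'
import sys
from h import *
FR={"stand":([577.3,-181.6,0],-.051,0),"chute":([633.3,172.2,35],.085,.244)}
def cur(): 
    o=bot.get_obs(); return np.array(o["tool_pos"]),R.from_euler('xyz',o["tcp_rot"]).as_matrix(),o
def frame(n):
    t,y,p=FR[n]; return np.array(t),(R.from_euler('z',y)*R.from_euler('y',p)).as_matrix()
def go(n,l,level=False):
    t,F=frame(n); P=t+F@np.array(l,float); G=R.from_euler('z',FR[n][1]).as_matrix() if level else F
    A=G@np.diag([-1,1,-1]); p,Q,o=cur()
    print("rot(tool)",R.from_matrix(Q.T@A).as_rotvec().round(3),"shift after rot",(A.T@(P-p)).round(1),"shift before",(Q.T@(P-p)).round(1))
    print("now local",(F.T@(p-t)).round(1),"f_local",(F.T@o["contact_force"]).round(1),"t",round(o["time"],2),"grip",round(o["grip_width"],1),round(o["finger_force"],1))
if __name__=="__main__": go(sys.argv[1],eval(sys.argv[2]),len(sys.argv)>3)
E
python3 go.py stand "[-118,0,80]"
```

```text
rot(tool) [ 0.     0.    -0.367] shift after rot [-279.5 -642.   146.8] shift before [-491.2 -499.1  146.7]
now local [-397.5  642.   226.8] f_local [-0.4 -0.6  0.6] t 1.0 grip 91.6 0.0
```

```bash
python3 -m jog '[[-40,0,0,0,0,-0.122],[-40,0,0,0,0,-0.122],[-40,0,0,0,0,-0.123],[-40,-40,0,0,0,0],[-30,-45,0,0,0,0],[-20,-45,0,0,0,0],[-20,-45,0,0,0,0],[0,-45,0,0,0,0],[0,-45,0,0,0,0],[0,-45,0,0,0,0],[0,-45,0,0,0,0],[0,0,0,0,0,0]]' 0; python3 go.py stand "[-118,0,80]"
```

```text
time: 2.2
tool_pos: [412.4, 89.1, 226.9]
tcp_rot: [-3.14, 0.0, 3.085]
contact_force: [0.3, 0.0, -0.2]
grip_width: 2.0
finger_force: 0.0
rot(tool) [-0.001  0.    -0.006] shift after rot [ -60.5 -261.9  146.9] shift before [ -61.9 -261.3  147.3]
now local [-178.5  261.9  226.9] f_local [ 0.3  0.  -0.2] t 2.2 grip 2.0 0.0
```

```bash
python3 -m jog '[[-10,-40,0,0,0,-0.006],[-10,-40,15,0,0,0],[-10,-40,20,0,0,0],[-10,-40,20,0,0,0],[-10,-40,20,0,0,0],[-10,-40,20,0,0,0],[0,-22,20,0,0,0],[0,0,20,0,0,0],[0,0,0,0,0,0],[0,0,0,0,0,0]]' 0; python3 go.py stand "[-118,0,34]"
```

```text
time: 3.2
tool_pos: [460.7, -170.6, 91.9]
tcp_rot: [3.141, -0.0, 3.097]
contact_force: [0.3, 0.6, 0.5]
grip_width: 0.6
finger_force: 0.0
rot(tool) [ 0.    -0.     0.007] shift after rot [ 1.  -5.  57.9] shift before [ 1.  -5.  57.9]
now local [-117.     5.    91.9] f_local [0.3 0.6 0.5] t 3.2 grip 0.6 0.0
```

```bash
python3 -m jog '[[0,-5,20,0,0,0.007],[1,0,20,0,0,0],[0,0,15,0,0,0],[0,0,3,0,0,0],[0,0,0,0,0,0],[-4,0,0,0,0,0],[-4,0,0,0,0,0],[-4,0,0,0,0,0],[0,0,0,0,0,0]]'; python3 go.py stand "[-35.5,0,34]"
```

```text
time: 4.1
tool_pos: [472.2, -176.9, 34.2]
tcp_rot: [-3.141, 0.001, 3.09]
contact_force: [0.2, -0.4, -0.7]
grip_width: 0.6
finger_force: 0.0
rot(tool) [-0.001  0.001 -0.   ] shift after rot [-69.7   0.7   0.2] shift before [-69.7   0.7   0.2]
now local [-105.2   -0.7   34.2] f_local [ 0.2 -0.4 -0.7] t 4.1 grip 0.6 0.0
```

```bash
python3 -m jog '[[-6,0,0,0,0,0],[-6,0,0,0,0,0],[-6,0,0,0,0,0],[-6,0,0,0,0,0],[-6,0,0,0,0,0],[-6,0,0,0,0,0],[-6,0,0,0,0,0],[-6,0,0,0,0,0],[-6,0,0,0,0,0]]'; python3 go.py stand "[-35.5,0,34]"
python3 -m jog '[[-3,0,0,0,0,0],[-3,0,0,0,0,0],[-2,0,0,0,0,0]]';  python3 go.py stand "[-35.5,0,34]"
```

```text
time: 5.0
tool_pos: [525.8, -179.5, 33.7]
tcp_rot: [3.141, 0.0, 3.09]
contact_force: [-0.4, 0.1, 0.8]
grip_width: 0.2
finger_force: 0.7
rot(tool) [ 0.     0.    -0.001] shift after rot [-16.1   0.5  -0.3] shift before [-16.1   0.6  -0.3]
now local [-51.6  -0.5  33.7] f_local [-0.4  0.   0.8] t 5.0 grip 0.2 0.7
time: 5.3
tool_pos: [533.4, -179.9, 33.7]
tcp_rot: [3.142, -0.0, 3.09]
contact_force: [-1.5, -0.1, 0.4]
grip_width: 0.5
finger_force: 0.6
rot(tool) [ 0.    -0.    -0.001] shift after rot [-8.4  0.6 -0.3] shift before [-8.4  0.6 -0.3]
now local [-43.9  -0.6  33.7] f_local [-1.5 -0.2  0.4] t 5.3 grip 0.5 0.6
```

```bash
python3 -m jog '[[-2,0,0,0,0,0],[-2,0,0,0,0,0],[-1,0,0,0,0,0]]' | grep -E "pos|contact"; python3 -m jog '[[-1,0,0,0,0,0],[-1,0,0,0,0,0]]'| grep -E "pos|contact"; python3 -m jog '[[-1,0,0,0,0,0],[0,0,0,0,0,0]]'| grep -E "pos|contact"; python3 go.py stand "[-35.5,0,34]"; python3 - <<'E'
from go import *
from fit2 import loc
save("side","pics/s2.png"); im=save("top","pics/t2.png")
c=cv2.cvtColor(cv2.imread("pics/t2.png")[120:215,285:340],cv2.COLOR_BGR2RGB)
c=cv2.resize(cv2.imread("pics/t2.png")[120:215,285:340],None,fx=6,fy=6,interpolation=cv2.INTER_CUBIC)
d=cv2.resize(cv2.imread("pics/s2.png")[190:275,260:375],None,fx=4,fy=4,interpolation=cv2.INTER_CUBIC)
o=np.zeros((570,800,3),np.uint8); o[:,:330]=c; o[:340,335:795]=d; cv2.imwrite("pics/v2.png",o)
E
```

```text
tool_pos: [538.3, -180.2, 33.7]
contact_force: [-1.6, 0.1, 1.0]
tool_pos: [540.2, -180.3, 33.7]
contact_force: [-1.5, -0.2, 0.3]
tool_pos: [541.4, -180.4, 33.7]
contact_force: [-0.7, -0.5, 0.5]
rot(tool) [-0.     0.    -0.001] shift after rot [-0.4  0.6 -0.3] shift before [-0.4  0.6 -0.3]
now local [-35.9  -0.6  33.7] f_local [-0.6 -0.5  0.5] t 6.0 grip 0.7 0.3
stand [ 5.77278e+02 -1.81562e+02 -5.10000e-02] [-2.6, 0.8, -0.8, 0.6, 0.3, -0.3, 0.3, 0.9, -0.1, 0.8, -0.5, -0.3, 0.8, 0.6, 0.5, -0.8, -0.4, -0.5, -0.8, 0.5]
chute [6.33406e+02 1.72147e+02 8.90000e-02] [-1.3, -0.1, 1.1, 0.2, 0.0, -0.5, 0.5]
plate centre [5.63059e+02 1.66778e+02 8.00000e-02] 62.822748937919016 [1.5, 1.2, 2.0, -1.8, -1.7, -1.0, 1.7, 1.9, 0.8, -1.6, -1.7, -1.2]
chute origin from plate [633.19962715 172.36592691  35.        ]
sheet front [[38.5, 4.0, 32.5], [39.9, -27.4, 32.5]] lip [[-94.6, 34.7, 44.5], [-90.6, 0.7, 44.5], [-94.8, -30.4, 44.5]]
side lip rear top [[-93.2, 34.6, 44.5], [-98.8, -45.4, 44.5]]
```

View pics/v2.png

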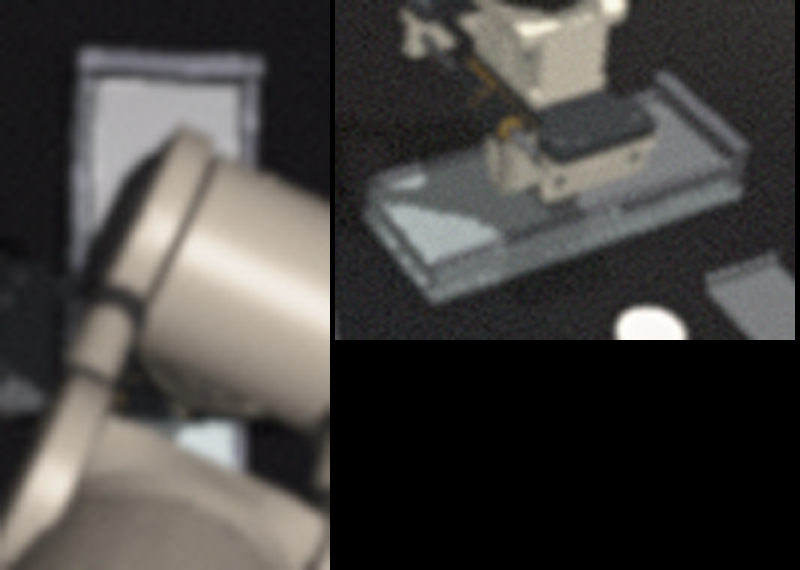

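The picture shows the sheet covering the lower plate, its front edge (top crop row ~80) just short of the stop. I'll keep pushing until the force rises.

```bash
for i in 1; do python3 -m jog '[[-1,0,0,0,0,0],[0,0,0,0,0,0]]'| grep -E "pos|contact"; python3 -m jog '[[-1,0,0,0,0,0],[0,0,0,0,0,0]]'| grep -E "pos|contact"; python3 -m jog '[[-1,0,0,0,0,0],[0,0,0,0,0,0]]'| grep -E "pos|contact";  done; python3 go.py stand "[-35.5,0,34]"
```

```text
tool_pos: [542.3, -180.4, 33.7]
contact_force: [-0.9, -0.2, 0.8]
tool_pos: [543.3, -180.4, 33.7]
contact_force: [-2.1, 0.1, 0.7]
tool_pos: [543.5, -180.4, 33.6]
contact_force: [-5.6, 0.2, 3.5]
rot(tool) [ 0.    -0.002 -0.001] shift after rot [ 1.7  0.6 -0.4] shift before [ 1.7  0.6 -0.4]
now local [-33.8  -0.6  33.6] f_local [-5.6 -0.1  3.5] t 6.7 grip 0.7 2.4
```

```bash
python3 -m jog '[[-1,0,0,0,0,0],[0,0,0,0,0,0]]'| grep -E "pos|contact"; python3 -m jog '[[6,0,0,0,0,0],[6,0,0,0,0,0],[5,0,0,0,0,0],[0,0,-30,0,0,0],[0,20,-45,0,0,0],[0,45,-45,0,0,0],[5,45,-30,0,0,0],[5,45,0,0,0,0],[5,45,0,0,0,0],[5,45,0,0,0,0],[5,30,0,0,0,0],[0,0,0,0,0,0]]'; python3 go.py chute "[-155,0,110]"; python3 - <<'E'
from go import *
save("top","pics/t3.png"); im=cv2.imread("pics/t3.png",0)
for x in (302,306,311,316,321): print(x,im[126:146,x].tolist(),im[170:195,x].tolist())
E
```

```text
tool_pos: [543.5, -180.4, 33.6]
contact_force: [-8.0, -1.1, 6.0]
time: 8.1
tool_pos: [516.4, 86.5, 171.8]
tcp_rot: [3.14, 0.0, 3.094]
contact_force: [0.7, -0.9, -0.1]
grip_width: 0.5
finger_force: 0.0
rot(tool) [ 0.017  0.244 -0.132] shift after rot [ 1.9 75.4 -7.1] shift before [10.  74.8 -7.3]
now local [-153.1  -75.4  102.9] f_local [ 0.6 -1.   0. ] t 8.1 grip 0.5 0.0
302 [24, 40, 84, 113, 119, 102, 111, 147, 165, 168, 171, 170, 171, 172, 175, 178, 181, 180, 180, 182] [189, 190, 187, 170, 154, 168, 195, 211, 215, 217, 217, 216, 217, 216, 216, 216, 215, 217, 217, 216, 217, 219, 220, 219, 219]
306 [24, 39, 73, 108, 119, 101, 103, 142, 168, 174, 175, 175, 175, 176, 176, 175, 177, 177, 177, 178] [190, 189, 185, 177, 183, 187, 196, 211, 215, 216, 215, 215, 215, 215, 216, 216, 217, 217, 217, 217, 217, 217, 218, 219, 219]
311 [21, 26, 53, 95, 118, 108, 96, 133, 163, 174, 174, 174, 177, 176, 178, 177, 178, 177, 178, 179] [190, 190, 188, 186, 196, 183, 185, 208, 215, 216, 214, 216, 215, 213, 212, 213, 213, 219, 220, 219, 217, 217, 216, 217, 217]
316 [21, 24, 45, 90, 121, 130, 117, 136, 166, 174, 174, 173, 175, 177, 176, 177, 177, 178, 178, 178] [189, 190, 190, 191, 181, 160, 174, 207, 215, 215, 216, 216, 216, 215, 215, 214, 215, 216, 217, 218, 217, 218, 219, 218, 218]
321 [23, 25, 46, 94, 123, 130, 121, 149, 175, 176, 174, 175, 176, 176, 177, 178, 177, 179, 179, 179] [188, 190, 192, 188, 167, 148, 175, 206, 214, 214, 216, 213, 214, 214, 217, 216, 216, 218, 215, 215, 215, 215, 215, 216, 217]
```

```bash
python3 -m jog '[[0,20,-10,0.0085,0.122,-0.066],[0,20,-10,0.0085,0.122,-0.066],[0,25,0,0,0,0],[0,10,0,0,0,0],[0,0,0,0,0,0]]'; python3 go.py chute "[-138,0,6]"
```

```text
time: 8.65
tool_pos: [516.2, 157.8, 191.2]
tcp_rot: [-3.141, -0.244, -3.06]
contact_force: [0.6, -1.0, -0.7]
grip_width: 0.4
finger_force: 0.0
rot(tool) [ 0.    -0.    -0.004] shift after rot [-14.2   4.4 117. ] shift before [-14.2   4.4 117. ]
now local [-152.2   -4.4  123. ] f_local [ 0.7 -1.1 -0.6] t 8.65 grip 0.4 0.0
```

```bash
python3 -m jog '[[-6,4,30,0,0,-0.004],[-6,0,30,0,0,0],[0,0,30,0,0,0],[0,0,15,0,0,0],[0,0,8,0,0,0],[0,0,0,0,0,0]]'; python3 go.py chute "[-54.5,0,8]"
python3 -m jog '[[-3,0,1,0,0,0],[-3,0,0,0,0,0],[-3,0,0,0,0,0],[-3,0,0,0,0,0],[0,0,0,0,0,0]]'; python3 go.py chute "[-54.5,0,8]"
```

```text
time: 9.25
tool_pos: [499.9, 159.4, 78.7]
tcp_rot: [-3.141, -0.245, -3.058]
contact_force: [-0.8, 0.2, 0.4]
grip_width: 0.9
finger_force: 0.0
rot(tool) [ 0.    -0.001 -0.001] shift after rot [-86.1   1.4   2. ] shift before [-86.1   1.5   1.9]
now local [-140.6   -1.4   10. ] f_local [-0.9  0.2  0.2] t 9.25 grip 0.9 0.0
time: 9.75
tool_pos: [512.2, 161.7, 75.2]
tcp_rot: [3.141, -0.244, -3.057]
contact_force: [0.9, -0.3, -1.1]
grip_width: 0.6
finger_force: 0.0
rot(tool) [0. 0. 0.] shift after rot [-73.1   0.2   1.6] shift before [-73.1   0.2   1.6]
now local [-127.6   -0.2    9.6] f_local [ 1.1 -0.4 -0.9] t 9.75 grip 0.6 0.0
```

```bash
python3 -m jog '[[-6,0,0,0,0,0],[-6,0,0,0,0,0],[-6,0,0,0,0,0],[-6,0,0,0,0,0],[-6,0,0,0,0,0],[-6,0,0,0,0,0],[-6,0,0,0,0,0],[-5,0,0,0,0,0],[-5,0,0,0,0,0],[-4,0,0,0,0,0]]'| grep -E "contact"; python3 go.py chute "[-54.5,0,8]"
python3 -m jog '[[-2,0,0,0,0,0],[-2,0,0,0,0,0],[-2,0,0,0,0,0],[-2,0,0,0,0,0]]'| grep contact; python3 -m jog '[[-2,0,0,0,0,0],[-2,0,0,0,0,0]]'| grep contact;python3 -m jog '[[-1,0,0,0,0,0],[-1,0,0,0,0,0]]'| grep contact; python3 go.py chute "[-54.5,0,8]"
```

```text
contact_force: [-1.2, -0.1, 2.6]
rot(tool) [ 0. -0. -0.] shift after rot [-17.2   0.3   1.3] shift before [-17.2   0.3   1.3]
now local [-71.7  -0.3   9.3] f_local [-1.8  0.   2.3] t 10.75 grip 0.5 0.9
contact_force: [-1.2, -0.9, 0.4]
contact_force: [-0.4, -0.3, -0.7]
contact_force: [-1.0, -0.1, -1.0]
rot(tool) [ 0. -0. -0.] shift after rot [-3.5  0.3  1.3] shift before [-3.5  0.3  1.3]
now local [-58.   -0.3   9.3] f_local [-0.7  0.  -1.2] t 11.55 grip 0.2 0.5
```

```bash
python3 -m jog '[[-1,0,0,0,0,0],[-1,0,0,0,0,0]]'| grep contact; python3 -m jog '[[-1,0,0,0,0,0],[-0.5,0,0,0,0,0]]'| grep -E "contact|pos";python3 -m jog '[[-1,0,0,0,0,0],[0,0,0,0,0,0]]'| grep -E "contact|pos"; python3 go.py chute "[-54.5,0,8]"
```

```text
contact_force: [-0.9, -0.9, -0.4]
tool_pos: [582.9, 167.6, 57.3]
contact_force: [-0.6, -0.5, -0.3]
tool_pos: [583.7, 167.7, 57.0]
contact_force: [-2.1, -0.2, -0.3]
rot(tool) [ 0.    -0.001 -0.   ] shift after rot [0.9 0.3 1.4] shift before [0.9 0.2 1.4]
now local [-53.6  -0.3   9.4] f_local [-2.  -0.  -0.8] t 12.15 grip 0.4 0.7
```

```bash
python3 -m jog '[[-1,0,0,0,0,0],[0,0,0,0,0,0]]'| grep -E "contact|pos"; python3 -m jog '[[-1,0,0,0,0,0],[0,0,0,0,0,0]]'| grep -E "contact|pos"; python3 go.py chute "[-54.5,0,8]"
```

```text
tool_pos: [583.8, 167.7, 57.1]
contact_force: [-5.1, -0.3, 2.9]
tool_pos: [583.8, 167.8, 57.1]
contact_force: [-8.0, -1.8, 6.0]
rot(tool) [ 0.    -0.005  0.   ] shift after rot [0.9 0.2 1.4] shift before [0.9 0.2 1.4]
now local [-53.6  -0.2   9.4] f_local [-9.3 -1.1  3.9] t 12.55 grip 0.5 4.8
```

```bash
python3 -m jog '[[5,0,0,0,0,0],[5,0,0,0,0,0],[0,0,-30,0,0,0],[0,0,-30,0,0,0],[-20,0,-5,0,0,0],[-30,0,0,0,0,0],[-15,0,0,0,0,0],[0,0,0,0,0,0]]' 100; python3 go.py chute "[0.9,0,5.5]"
```

```text
time: 13.35
tool_pos: [655.6, 173.5, 105.0]
tcp_rot: [3.141, -0.244, -3.057]
contact_force: [-0.4, 0.4, -0.4]
grip_width: 59.9
finger_force: 0.0
rot(tool) [ 0.     0.    -0.001] shift after rot [ 3.8  0.6 67.9] shift before [ 3.9  0.6 67.9]
now local [ 4.7 -0.6 73.4] f_local [-0.3  0.4 -0.5] t 13.35 grip 59.9 0.0
```

```bash
python3 -m jog '[[4,0,0,0,0,0],[0,0,8,0,0,0],[0,0,10,0,0,0],[0,0,15,0,0,0],[0,0,15,0,0,0],[0,0,13,0,0,0],[0,0,7,0,0,0],[0,0,0,0,0,0]]' 100; python3 go.py chute "[0.9,0,5.5]"; python3 - <<'E'
from h import *
save("top","pics/t4.png");save("side","pics/s4.png")
c=cv2.resize(cv2.imread("pics/t4.png")[115:215,170:250],None,fx=5,fy=5,interpolation=cv2.INTER_CUBIC)
d=cv2.resize(cv2.imread("pics/s4.png")[120:200,210:290],None,fx=5,fy=5,interpolation=cv2.INTER_CUBIC)
o=np.zeros((500,800,3),np.uint8); o[:,:400]=c; o[:400,400:]=d; cv2.imwrite("pics/v4.png",o)
E
```

```text
time: 14.15
tool_pos: [633.3, 171.9, 40.2]
tcp_rot: [3.141, -0.247, -3.057]
contact_force: [0.1, -0.1, 0.6]
grip_width: 91.7
finger_force: 0.0
rot(tool) [ 0.    -0.003 -0.   ] shift after rot [-2.2  0.3 -0.5] shift before [-2.2  0.3 -0.5]
now local [-1.3 -0.3  5. ] f_local [-0.  -0.1  0.6] t 14.15 grip 91.7 0.0
```

View pics/v4.png

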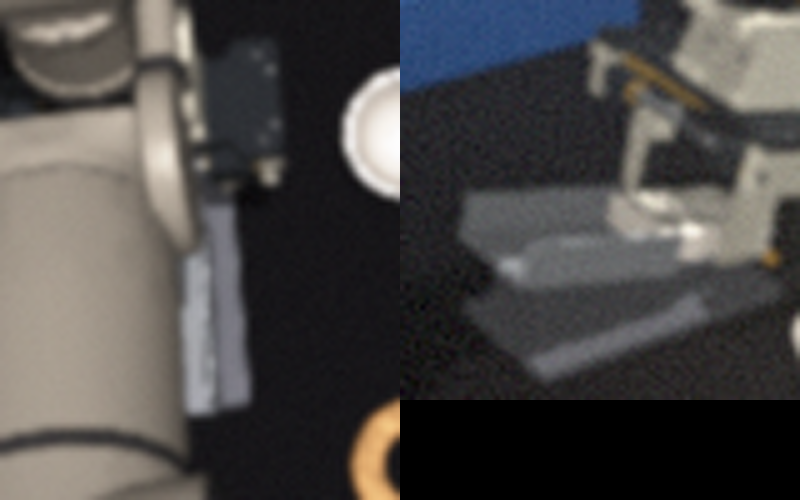

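Side crop: the fingers straddle the plate at the chute's lower end (right-hand crop around 660,215). Closing the grip now.

```bash
python3 -m jog '[[-2,0,0,0,0,0],[0,0,0,0,0,0],[0,0,0,0,0,0],[0,0,0,0,0,0],[0,0,0,0,0,0],[0,0,0,0,0,0],[0,0,0,0,0,0],[0,0,0,0,0,0]]' 0; python3 go.py chute "[0.9,0,5.5]"; python3 -m jog '[[0,0,-4,0,0,0],[0,0,-8,0,0,0],[0,0,-12,0,0,0],[0,0,-20,0,0,0],[0,0,0,0,0,0]]'; python3 go.py stand "[45,0,130]"
```

```text
time: 15.05
tool_pos: [636.3, 172.5, 41.0]
tcp_rot: [3.141, -0.244, -3.057]
contact_force: [-0.5, 1.7, 0.8]
grip_width: 61.9
finger_force: 30.0
rot(tool) [0.001 0.    0.   ] shift after rot [ 0.6 -0.   1.1] shift before [ 0.6 -0.   1.1]
now local [1.5 0.  6.6] f_local [-0.5  1.8  0.7] t 15.05 grip 61.9 30.0
time: 15.55
tool_pos: [649.2, 173.1, 87.1]
tcp_rot: [3.141, -0.238, -3.057]
contact_force: [-0.0, -0.5, -3.2]
grip_width: 61.6
finger_force: 30.0
rot(tool) [-0.016 -0.237  0.135] shift after rot [   8.7 -357.9  -42.9] shift before [  65.6 -353.5  -28.4]
now local [ 53.7 357.9  87.1] f_local [-0.  -0.5 -3.2] t 15.55 grip 61.6 30.0
```

```bash
python3 -m jog '[[0,0,-20,-0.005,-0.08,0.045],[0,0,-25,-0.005,-0.08,0.045],[0,-20,-15,-0.006,-0.077,0.045],[0,-40,0,0,0,0],[0,-40,0,0,0,0],[0,-40,0,0,0,0],[0,-40,0,0,0,0],[0,-40,0,0,0,0],[0,-40,0,0,0,0],[0,-40,0,0,0,0],[0,-30,0,0,0,0],[0,0,0,0,0,0]]'; python3 go.py stand "[48,0,70]"
```

```text
time: 16.75
tool_pos: [640.2, -160.5, 142.3]
tcp_rot: [-3.139, -0.008, 3.086]
contact_force: [1.1, -0.2, -3.3]
grip_width: 61.8
finger_force: 30.0
rot(tool) [-0.002 -0.008 -0.005] shift after rot [ 13.7 -24.2  72.3] shift before [ 13.1 -24.2  72.4]
now local [ 61.7  24.2 142.3] f_local [ 1.1 -0.1 -3.3] t 16.75 grip 61.8 30.0
```

```bash
python3 -m jog '[[7,-12,5,-0.002,-0.008,-0.005],[7,-12,15,0,0,0],[0,0,20,0,0,0],[0,0,20,0,0,0],[0,0,12,0,0,0],[0,0,0,0,0,0],[0,0,0,0,0,0]]'; python3 go.py stand "[48,0,38.6]"
```

```text
time: 17.45
tool_pos: [626.4, -178.7, 71.3]
tcp_rot: [3.14, 0.001, 3.096]
contact_force: [0.1, -0.3, -4.0]
grip_width: 61.7
finger_force: 30.0
rot(tool) [0.001 0.001 0.006] shift after rot [ 0.9 -5.4 32.7] shift before [ 0.9 -5.4 32.6]
now local [48.9  5.4 71.3] f_local [ 0.2 -0.3 -4. ] t 17.45 grip 61.7 30.0
```

```bash
python3 -m jog '[[0,-5.4,8,0.001,0.001,0.006],[0,0,10,0,0,0],[0,0,6,0,0,0],[0,0,2,0,0,0],[0,0,0,0,0,0],[0,0,0,0,0,0]]'; python3 go.py stand "[48,0,38.6]"
python3 -m jog '[[0,0,1.5,0,0,0],[0,0,1.5,0,0,0],[0,0,0,0,0,0]]' | grep -E "contact|pos";python3 -m jog '[[0,0,1,0,0,0],[0,0,0,0,0,0]]' | grep -E "contact|pos"; python3 go.py stand "[48,0,38.6]"
```

```text
time: 18.05
tool_pos: [626.0, -184.4, 45.1]
tcp_rot: [3.141, 0.0, 3.09]
contact_force: [0.1, -1.2, -3.2]
grip_width: 62.0
finger_force: 30.0
rot(tool) [ 0.     0.    -0.001] shift after rot [0.8 0.3 6.5] shift before [0.8 0.3 6.5]
now local [48.8 -0.3 45.1] f_local [ 0.1 -1.1 -3.2] t 18.05 grip 62.0 30.0
tool_pos: [625.7, -184.3, 41.7]
contact_force: [0.7, -0.5, -3.7]
tool_pos: [625.8, -184.4, 40.8]
contact_force: [-0.4, 0.4, -2.7]
rot(tool) [ 0.    -0.    -0.001] shift after rot [0.5 0.3 2.2] shift before [0.5 0.3 2.2]
now local [48.5 -0.3 40.8] f_local [-0.4  0.4 -2.7] t 18.55 grip 61.6 30.0
```

```bash
python3 -m jog '[[0,0,1,0,0,0],[0,0,0,0,0,0]]' | grep -E "contact|pos";python3 -m jog '[[0,0,0.7,0,0,0],[0,0,0,0,0,0]]' | grep -E "contact|pos"; python3 -m jog '[[0,0,0.5,0,0,0],[0,0,0,0,0,0]]' | grep -E "contact|pos"; python3 go.py stand "[48,0,38.6]"
```

```text
tool_pos: [625.7, -184.4, 39.7]
contact_force: [-1.0, 0.6, -3.7]
tool_pos: [625.8, -184.4, 39.1]
contact_force: [0.1, -0.2, -3.3]
tool_pos: [625.8, -184.4, 38.6]
contact_force: [-0.1, 0.3, -3.9]
rot(tool) [ 0.    -0.    -0.001] shift after rot [0.6 0.3 0. ] shift before [0.6 0.3 0. ]
now local [48.6 -0.3 38.6] f_local [-0.1  0.3 -3.9] t 19.15 grip 61.7 30.0
```

```bash
python3 -m jog '[[0,0,0.6,0,0,0],[0,0,0,0,0,0]]' | grep -E "contact|pos";python3 -m jog '[[0,0,0.6,0,0,0],[0,0,0,0,0,0]]' | grep -E "contact|pos"; python3 -m jog '[[0,0,0.5,0,0,0],[0,0,0,0,0,0]]' | grep -E "contact|pos"; python3 go.py stand "[48,0,38.6]"
```

```text
tool_pos: [625.9, -184.4, 38.4]
contact_force: [-0.1, -0.4, -1.7]
tool_pos: [625.9, -184.4, 38.3]
contact_force: [-3.0, 1.8, 4.6]
tool_pos: [625.9, -184.4, 38.3]
contact_force: [-4.0, 1.4, 8.7]
rot(tool) [ 0.     0.001 -0.001] shift after rot [ 0.7  0.3 -0.3] shift before [ 0.7  0.3 -0.3]
now local [48.7 -0.3 38.3] f_local [-4.1  1.2  8.7] t 19.75 grip 61.7 30.0
```

```bash
python3 -m jog '[[0,0,-0.9,0,0,0],[0,0,0,0,0,0],[0,0,0,0,0,0]]' | grep -E "contact|pos";python3 -m jog '[[-2,0,0,0,0,0],[-2,0,0,0,0,0],[-2,0,0,0,0,0],[-2,0,0,0,0,0],[-2,0,0,0,0,0],[-2,0,0,0,0,0],[0,0,0,0,0,0]]' | grep -E "contact|pos"; python3 go.py stand "[66,0,38.3]"; python3 -m jog '[[-1,0,0,0,0,0],[-1,0,0,0,0,0],[0,0,0,0,0,0]]' | grep -E "contact|pos"; python3 go.py stand "[66,0,38.3]"
```

```text
tool_pos: [625.9, -184.4, 38.3]
contact_force: [-3.5, 0.4, 6.2]
tool_pos: [637.4, -185.3, 38.2]
contact_force: [-4.7, -0.2, 6.1]
rot(tool) [ 0.    -0.001 -0.001] shift after rot [-5.7  0.6 -0.1] shift before [-5.7  0.6 -0.1]
now local [60.3 -0.6 38.2] f_local [-4.7 -0.4  6.1] t 20.75 grip 61.5 30.0
tool_pos: [639.2, -185.4, 38.2]
contact_force: [-4.1, 0.1, 5.9]
rot(tool) [ 0.    -0.001 -0.001] shift after rot [-4.   0.6 -0.1] shift before [-4.   0.6 -0.1]
now local [62.  -0.6 38.2] f_local [-4.1 -0.1  5.9] t 21.05 grip 61.7 30.0
```

```bash
python3 -m jog '[[-1,0,0,0,0,0],[-1,0,0,0,0,0],[0,0,0,0,0,0]]' | grep -E "contact|pos";python3 -m jog '[[-1,0,0,0,0,0],[0,0,0,0,0,0]]' | grep -E "contact|pos";python3 -m jog '[[-1,0,0,0,0,0],[0,0,0,0,0,0]]' | grep -E "contact|pos"; python3 go.py stand "[66,0,38.3]"
```

```text
tool_pos: [641.2, -185.5, 38.2]
contact_force: [-5.8, 1.3, 6.2]
tool_pos: [642.2, -185.5, 38.2]
contact_force: [-3.9, 0.2, 5.3]
tool_pos: [643.2, -185.6, 38.2]
contact_force: [-5.5, 0.4, 6.9]
rot(tool) [ 0.    -0.001 -0.001] shift after rot [ 0.   0.6 -0.1] shift before [ 0.   0.6 -0.1]
now local [66.  -0.6 38.2] f_local [-5.6  0.1  6.9] t 21.75 grip 61.8 30.0
```

```bash
python3 -m jog '[[-1,0,0,0,0,0],[0,0,0,0,0,0]]' | grep -E "contact|pos";python3 -m jog '[[-1,0,0,0,0,0],[0,0,0,0,0,0]]' | grep -E "contact|pos"; python3 go.py stand "[66,0,38.3]"
```

```text
tool_pos: [644.2, -185.6, 38.2]
contact_force: [-4.5, 0.8, 6.5]
tool_pos: [644.4, -185.6, 38.2]
contact_force: [-7.7, 0.5, 8.7]
rot(tool) [ 0.    -0.003 -0.001] shift after rot [ 1.3  0.6 -0.1] shift before [ 1.3  0.6 -0.1]
now local [67.3 -0.6 38.2] f_local [-7.7  0.1  8.7] t 22.15 grip 61.8 30.0
```

```bash
python3 -m jog '[[-1,0,0,0,0,0],[0,0,0,0,0,0]]' | grep -E "contact|pos"; python3 -m jog '[[1,0,-0.5,0,0,0],[0,0,0,0,0,0],[0,0,0,0,0,0],[0,0,0,0,0,0],[0,0,0,0,0,0]]' 85; python3 -m jog '[[0,0,-10,0,0,0],[0,0,-25,0,0,0],[0,0,-40,0,0,0],[0,0,-40,0,0,0],[40,20,-20,0,0,0],[40,45,0,0,0,0],[40,45,0,0,0,0],[40,45,0,0,0,0],[40,45,0,0,0,0],[0,45,0,0,0,0],[0,0,0,0,0,0]]'; python3 - <<'E'
from h import *
save("top","pics/t5.png");save("side","pics/s5.png")
c=cv2.resize(cv2.imread("pics/t5.png")[120:215,285:340],None,fx=6,fy=6,interpolation=cv2.INTER_CUBIC)
d=cv2.resize(cv2.imread("pics/s5.png")[190:275,260:375],None,fx=4,fy=4,interpolation=cv2.INTER_CUBIC)
o=np.zeros((570,800,3),np.uint8); o[:,:330]=c; o[:340,335:795]=d; cv2.imwrite("pics/v5.png",o)
im=cv2.imread("pics/t5.png",0)
for x in (305,311,317): print(x,im[126:140,x].tolist(),im[155:182,x].tolist())
for y in (137,145,155): print(y,im[y,292:332].tolist())
E
```

```text
tool_pos: [644.4, -185.7, 38.2]
contact_force: [-12.0, -0.3, 10.2]
time: 22.85
tool_pos: [646.0, -185.4, 38.2]
tcp_rot: [3.141, 0.0, 3.09]
contact_force: [-0.6, 1.0, 0.6]
grip_width: 77.8
finger_force: 0.0
time: 23.95
tool_pos: [483.6, 41.9, 174.8]
tcp_rot: [3.14, 0.002, 3.095]
contact_force: [0.1, -0.3, 0.4]
grip_width: 77.8
finger_force: 0.0
305 [20, 36, 73, 108, 144, 205, 241, 249, 250, 250, 250, 249, 249, 250] [251, 252, 252, 252, 248, 224, 184, 181, 185, 186, 188, 187, 188, 188, 188, 189, 189, 184, 170, 170, 181, 199, 213, 216, 215, 215, 215]
311 [23, 27, 53, 96, 141, 207, 244, 251, 251, 249, 249, 249, 249, 249] [251, 251, 251, 251, 251, 230, 180, 181, 185, 187, 187, 188, 187, 190, 191, 189, 190, 188, 186, 194, 181, 185, 208, 215, 217, 216, 216]
317 [21, 22, 44, 90, 123, 171, 236, 250, 251, 249, 249, 249, 249, 249] [250, 250, 250, 251, 250, 231, 181, 177, 184, 186, 187, 187, 187, 188, 189, 190, 190, 189, 189, 179, 155, 172, 205, 213, 216, 213, 213]
137 [22, 19, 22, 18, 28, 57, 88, 108, 124, 146, 139, 140, 222, 249, 251, 249, 249, 249, 249, 249, 250, 251, 250, 248, 248, 249, 249, 249, 249, 249, 251, 247, 220, 138, 117, 98, 49, 23, 25, 21]
145 [20, 23, 22, 22, 36, 72, 106, 125, 150, 172, 149, 149, 227, 249, 251, 250, 250, 250, 250, 250, 251, 252, 252, 251, 249, 249, 250, 250, 250, 250, 250, 241, 181, 115, 106, 80, 37, 23, 22, 21]
155 [23, 23, 19, 21, 49, 97, 132, 129, 142, 166, 173, 224, 249, 251, 251, 250, 250, 250, 250, 251, 252, 252, 252, 251, 250, 250, 250, 250, 250, 251, 250, 239, 164, 100, 85, 50, 25, 23, 23, 20]
```

View pics/v5.png

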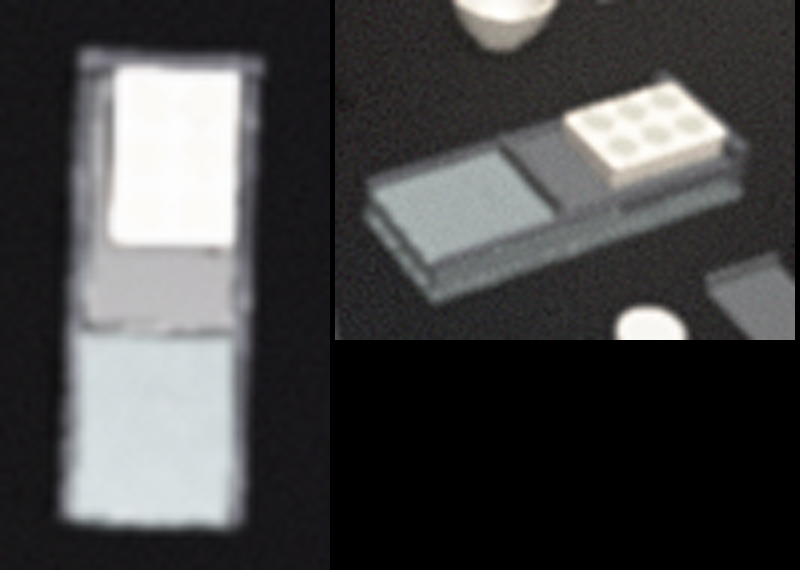

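Top view: the plate lies at (175,155) of the crop against the stop, with the sheet lip home at row ~330. I'll check its lateral offset numerically.

```bash
python3 - <<'E' | tail -5
from fit2 import *
for h in (52,): 
  for y,l,r in((137,303.8,324.3),(145,303.7,323.7),(155,302.5,323.5)):
    a,b=[loc("top",(c,y),s,0,0,h)[:2] for c in(l,r)]; print(y,a.round(1),b.round(1),"mid y",((a+b)/2)[1].round(1),"w",(a-b)[1].round(1))
print("front",[loc("top",q,s,0,0,52)[0].round(1) for q in((305,130.9),(311,130.9),(317,131.5))],"rear",[loc("top",q,s,0,0,52)[0].round(1) for q in((305,160.6),(311,160.6),(317,160.6))])
print(bot.get_obs()["contact_force"])
E
```

```text
137 [91.8 30.7] [ 94.6 -32.9] mid y -1.1 w 63.6
145 [66.8 30.1] [ 69.5 -31.9] mid y -0.9 w 62.0
155 [35.4 32.6] [ 38.3 -32.4] mid y 0.1 w 65.0
front [np.float64(111.1), np.float64(111.9), np.float64(110.9)] rear [np.float64(18.4), np.float64(19.2), np.float64(20.0)]
[0.18543845 0.62603943 0.05717595]
```

The plate is centred to about 1 mm, square, and against the stop. Handing in.

```bash
python3 -c "
from plant import bot
print(bot.close_job())"
```

```text
the job is handed in; nothing more can be done
None
```

The job is handed in: the sheet is home against the end stop, and the next plate lies flat on it, wells up, centred to about 1 mm and against the stop, released; the hand-in gave no verdict.

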